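Turn the stripped-down row round for reassembly

ROBOT

A 7-joint arm with a two-finger parallel gripper is mounted at the origin on the work surface. World frame = base frame: x ahead of the robot, y to its left, z up, the work surface at z = 0. Lengths are in mm, angles in rad, forces in N, time in s.
With the tool pointing down it reaches from about 400 to 875 mm from the base axis. Payload 4.4 kg.
Tool frame: the origin (TCP) lies at the very end of the fingers, on their centre line; the grasp point (between the pads) lies 19 mm behind it; z points along the fingers, y is the line along which they close (so a half turn about z gives the same grasp; the last joint's range is limited). The gripper opens to 85 mm and grips with 20 to 120 N. Pads are 22 mm wide; open, the fingers measure 114 mm over their backs; the gripper's body (76 mm by 85 mm) begins 54 mm behind the grasp point. The pads swing forward as they close: fully open they stand 13 mm farther back than shut.
Start: joints at [1.231, 0.628, 0.038, 1.517, -0.027, 0.996, -0.02], TCP at [175.782, -625.794, 231.313] pointing down, gripper open.
Joint ranges: [-3.06, 3.06], [-0.37, 2.12], [-1.25, 1.32], [0.18, 2.47], [-1.1, 4.24], [0.23, 1.98], [-2.94, 2.94]. Speed limits (rad/s): [2.57, 2.57, 3.14, 3.14, 3.14, 3.14, 3.14].

INTERFACE

Orientations are given as [roll, pitch, yaw] about the fixed x, y, z axes, in that order (R = Rz(yaw) Ry(pitch) Rx(roll)).
In Python, from cell import monitor, viewer, workorder gives the robot as it stands.
- The arm moves only by the tool arm_command, never from a script. Its argument "series" is one flat list of numbers, 5 for each row, row after row: the opening in per cent of the stroke, from 0 (shut) to 100 (fully open), then the shift along the tool's x, y, z in cm, then the turn about the tool's z in degrees. In form: [claw, x, y, z, roll, claw, x, y, z, roll, ...]. A call has exactly 5 rows; each row is the pose to reach, as a shift and turn from the pose commanded when the call began, along the tool's axes at that moment; what a row does not reach only later rows make up. A row lasts 1/12 s, in which the tool goes at most 41.7 mm and 7.16 degrees, less where a joint would pass 70% of its speed; a pose out of reach is approached as far as the arm can. A call with a gripper value outside its range is refused whole. The fingers move at their own pace and stop on an object; the grip force is fixed at half the most. Time passes only in rows, so rows that repeat a pose let the fingers close, or fill a call up. It gives the time, the measured TCP pose, the force, the opening and the grip force at its end, in the units of the state.
- monitor.read_state(): the state, without advancing time (a new reading comes with each control period).
- viewer.get_image(name): name is "scene" or "top" or "wrist"; returns (picture, depth): 384x512x3 uint8, red, green, blue; 384x512 float32, mm along the optical axis (not along the pixel's ray), 0 where there is no reading.
- viewer.camera_model(name): a dict with "mtx" (3x3 intrinsics, pixels), "R" (3x3) and "t" (3): a world point X has camera coordinates R X + t. Camera axes: x right, y down, z forward; pixel columns grow to the right and rows downward; lengths in mm; the calibration is good to about 2 mm. A picture is of the moment at which its call begins: read the wrist's pose just before it. camera_model takes no time and is no camera call; for the wrist camera it gives the pose at the moment of the call.
- workorder.finish_job(): hands the job in; it is judged then, once.
The state is a dict: "clock": time; "qpos": joint angles; "qd": joint speeds; "tau": joint torques, N m; "eef_pos": TCP position; "tool_rot": TCP orientation; "force": force on the tool from outside, world axes, zero at the start; "torque": the same for the moment, N m; "width": finger opening in mm; "gripper_force": force on a finger pad.
Only numpy, scipy, OpenCV 4.12 (cv2) and the standard library are available. Lean on these libraries where they do the work, as an engineer would, in place of code of your own. Each camera call takes 0.05 s, during which the arm holds its last target. There are 200 camera calls.

TASK

The four bicycle parts lie on the dark steel strip in the order they came off the bike. Move them to the wooden rack, one part in the middle of each bay, in the reverse order: what is now the leftmost part of the row must end in the rightmost bay, the second from left in the second bay from the right, and so on (left and right as the robot sees them). Set each part down standing or lying the same way up as now, flat on the rack, and do not shift the battery box.

Things in the scene. Friction and masses are not known exactly. Their poses are not given: they have to be found in the camera images.
- headset_cup: Loose steel bicycle headset cup, an open ring standing on its narrow skirt: skirt 34 mm across and 12 high, above it the bowl 44 mm across and 16 high (28 high in all). Origin: centre of its underside; z up along its axis. About 70 g. Grasp the 44 wide bowl.
- seat_post: Loose silver aluminium seat post stub, a plain tube standing on end, 29 mm across, 60 high. Origin: centre of its underside; z up along its axis. About 60 g.
- reflector: Loose white plastic reflector lying flat, 66 mm long (its x axis), 36 wide (y), 18 high. Origin: centre of its underside, z up. About 40 g.
- brake_pad: Loose black rubber brake pad lying flat, 58 mm long (its x axis), 13 wide (y), 16 high, with a thin steel stud 6 across rising 18 from the middle of its top. Origin: centre of its underside, z up. About 35 g.
- cup_rest: Fixed cork rest on the dark steel strip, a disc 60 mm across, 4 thick, its top 16 above the tiles; the headset cup starts on it. Origin: centre of its underside. Its y axis runs along the row, +y to the robot's left. The four rests of the row stand 80 apart along that axis, in an order that changes from start to start.
- post_rest: Fixed cork rest on the dark steel strip, a square of 52 mm, 4 thick, its top 16 above the tiles; the seat post stub starts on it. Origin: centre of its underside. Its y axis runs along the row, +y to the robot's left. The four rests of the row stand 80 apart along that axis, in an order that changes from start to start.
- reflector_rest: Fixed cork rest on the dark steel strip, 84 mm by 56 (the 56 along the row), 4 thick, its top 16 above the tiles; the reflector starts on it. Origin: centre of its underside. Its y axis runs along the row, +y to the robot's left. The four rests of the row stand 80 apart along that axis, in an order that changes from start to start.
- pad_rest: Fixed cork rest on the dark steel strip, 78 mm by 34 (the 34 along the row), 4 thick, its top 16 above the tiles; the brake pad starts on it. Origin: centre of its underside. Its y axis runs along the row, +y to the robot's left. The four rests of the row stand 80 apart along that axis, in an order that changes from start to start.
- bay_rack: Fixed wooden rack, 90 mm (its x axis) by 330 (its y axis), lying crosswise before the robot, nearer or farther than the dark steel strip. Origin: centre of its underside; +y to the robot's left, z up. Its flat top is 15 above the tiles. Five thin battens across it (6 wide, standing 5 above the top) part it into four bays, each 74 clear; bay centres at y = +120, +40, -40, -120 mm, x = 0.
- battery_box: Bystander: black battery box 90 by 120 mm, 65 high, with a red rocker switch on top, standing loose to the left of the racks. Origin: centre of its underside. 1.4 kg.
There are look-alikes about, which are no part of the job. Leave any orange look-alike of the headset_cup alone. Leave any red look-alike of the reflector alone.

How it is judged (in metres and radians):
At the end, for the whole second after the job is handed in: Each part rests in the bay that mirrors its starting place in the row (leftmost to rightmost, and so on), within 15 mm of the bay's centre along and across the rack, underside within 4 mm of the rack's top, upright to 0.12 rad, released and still (((y of each of post_rest, reflector_rest, pad_rest in the frame of cup_rest below 0.04 m and y of headset_cup in the frame of bay_rack between -0.135 and -0.105 m) or (y of each of post_rest, reflector_rest, pad_rest in the frame of cup_rest below 0.12 m and y of any of post_rest, reflector_rest, pad_rest in the frame of cup_rest above 0.04 m and y of headset_cup in the frame of bay_rack between -0.055 and -0.025 m) or (y of each of post_rest, reflector_rest, pad_rest in the frame of cup_rest below 0.2 m and y of any of post_rest, reflector_rest, pad_rest in the frame of cup_rest above 0.12 m and y of headset_cup in the frame of bay_rack between 0.025 and 0.055 m) or (y of each of post_rest, reflector_rest, pad_rest in the frame of cup_rest below 0.28 m and y of any of post_rest, reflector_rest, pad_rest in the frame of cup_rest above 0.2 m and y of headset_cup in the frame of bay_rack between 0.105 and 0.135 m)) and x of headset_cup in the frame of bay_rack between -0.015 and 0.015 m and z of headset_cup in the frame of bay_rack between 0.011 and 0.019 m and angle between each of headset_cup, seat_post, reflector, brake_pad's own z axis and vertical below 0.12 rad and linear speed of each of headset_cup, seat_post, reflector, brake_pad below 0.02 m/s and angular speed of each of headset_cup, seat_post, reflector, brake_pad below 0.2 rad/s and ((y of each of cup_rest, reflector_rest, pad_rest in the frame of post_rest below 0.04 m and y of seat_post in the frame of bay_rack between -0.135 and -0.105 m) or (y of each of cup_rest, reflector_rest, pad_rest in the frame of post_rest below 0.12 m and y of any of cup_rest, reflector_rest, pad_rest in the frame of post_rest above 0.04 m and y of seat_post in the frame of bay_rack between -0.055 and -0.025 m) or (y of each of cup_rest, reflector_rest, pad_rest in the frame of post_rest below 0.2 m and y of any of cup_rest, reflector_rest, pad_rest in the frame of post_rest above 0.12 m and y of seat_post in the frame of bay_rack between 0.025 and 0.055 m) or (y of each of cup_rest, reflector_rest, pad_rest in the frame of post_rest below 0.28 m and y of any of cup_rest, reflector_rest, pad_rest in the frame of post_rest above 0.2 m and y of seat_post in the frame of bay_rack between 0.105 and 0.135 m)) and x of seat_post in the frame of bay_rack between -0.015 and 0.015 m and z of seat_post in the frame of bay_rack between 0.011 and 0.019 m and ((y of each of cup_rest, post_rest, pad_rest in the frame of reflector_rest below 0.04 m and y of reflector in the frame of bay_rack between -0.135 and -0.105 m) or (y of each of cup_rest, post_rest, pad_rest in the frame of reflector_rest below 0.12 m and y of any of cup_rest, post_rest, pad_rest in the frame of reflector_rest above 0.04 m and y of reflector in the frame of bay_rack between -0.055 and -0.025 m) or (y of each of cup_rest, post_rest, pad_rest in the frame of reflector_rest below 0.2 m and y of any of cup_rest, post_rest, pad_rest in the frame of reflector_rest above 0.12 m and y of reflector in the frame of bay_rack between 0.025 and 0.055 m) or (y of each of cup_rest, post_rest, pad_rest in the frame of reflector_rest below 0.28 m and y of any of cup_rest, post_rest, pad_rest in the frame of reflector_rest above 0.2 m and y of reflector in the frame of bay_rack between 0.105 and 0.135 m)) and x of reflector in the frame of bay_rack between -0.015 and 0.015 m and z of reflector in the frame of bay_rack between 0.011 and 0.019 m and ((y of each of cup_rest, post_rest, reflector_rest in the frame of pad_rest below 0.04 m and y of brake_pad in the frame of bay_rack between -0.135 and -0.105 m) or (y of each of cup_rest, post_rest, reflector_rest in the frame of pad_rest below 0.12 m and y of any of cup_rest, post_rest, reflector_rest in the frame of pad_rest above 0.04 m and y of brake_pad in the frame of bay_rack between -0.055 and -0.025 m) or (y of each of cup_rest, post_rest, reflector_rest in the frame of pad_rest below 0.2 m and y of any of cup_rest, post_rest, reflector_rest in the frame of pad_rest above 0.12 m and y of brake_pad in the frame of bay_rack between 0.025 and 0.055 m) or (y of each of cup_rest, post_rest, reflector_rest in the frame of pad_rest below 0.28 m and y of any of cup_rest, post_rest, reflector_rest in the frame of pad_rest above 0.2 m and y of brake_pad in the frame of bay_rack between 0.105 and 0.135 m)) and x of brake_pad in the frame of bay_rack between -0.015 and 0.015 m and z of brake_pad in the frame of bay_rack between 0.011 and 0.019 m); the robot touches nothing.
It fails at once if the battery box is shifted by more than 15 mm (distance of battery_box from where it was at the start of the episode above 0.015 m).
It also fails if it takes over 93 s, if anything falls off the work surface, if the arm or the gripper's body presses on something with over 40 N, if the wrist force passes 120 N, or if a joint passes its speed limit or range.

## Working session

There is one attempt and no reset: what is moved stays moved. The work goes in short steps, Python scripts to look and compute and a tool call to move; the robot and the scene stay as the last step left them, time stands still between calls to the robot, and variables do not carry over. Pictures are saved under pics/ and viewed, at most 14 in all, crops included, and the job is handed in when it is done.

Besides the shell and the picture viewer there is one more tool, called after "Emit:" as name(argument=value, ...) on one line, values as JSON. arm_command: Moves the arm, as the interface text tells. Its arguments: {"type":"object","properties":{"series":{"type":"array","items":{"type":"number"}}},"required":["series"]}

```bash
ls; mkdir -p pics
cat > h.py <<'E'
import numpy as np, cv2
from cell import monitor, viewer, workorder
def grab(n,f=None):
    m=viewer.camera_model(n); p,d=viewer.get_image(n)
    if f: cv2.imwrite('pics/'+f,p[:,:,::-1])
    v,u=np.mgrid[:384,:512]; K=np.array(m['mtx']); R=np.array(m['R']); t=np.array(m['t'])
    c=np.stack([(u-K[0,2])/K[0,0]*d,(v-K[1,2])/K[1,1]*d,d],-1)
    W=(c-t)@R   # R^T (c-t)
    W[d==0]=np.nan
    return p,d,W
E
python3 - <<'E'
from h import *
s=monitor.read_state(); print({k:np.round(s[k],3).tolist() for k in s})
for n in('top','scene'):
    p,d,W=grab(n,n+'1.png'); np.savez(n+'1.npz',p=p,W=W)
E
```

```text
pics
{'clock': 0.0, 'qpos': [1.231, 0.629, 0.038, 1.518, -0.027, 0.996, -0.02], 'qd': [-0.0, -0.001, -0.001, -0.001, -0.0, 0.001, 0.001], 'tau': [0.0, -56.34, 1.227, -19.344, 0.011, 0.011, -0.0], 'eef_pos': [175.62, -625.191, 230.376], 'tool_rot': [-3.14, 0.0, 0.274], 'force': [-0.38, -0.317, -0.189], 'torque': [0.021, 0.002, 0.071], 'gripper_force': 0.0, 'width': 85.625}
```

View pics/top1.png

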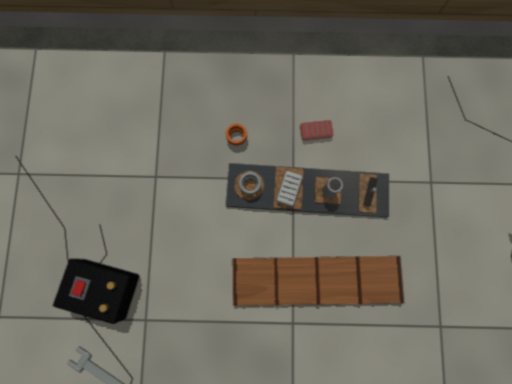

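View pics/scene1.png

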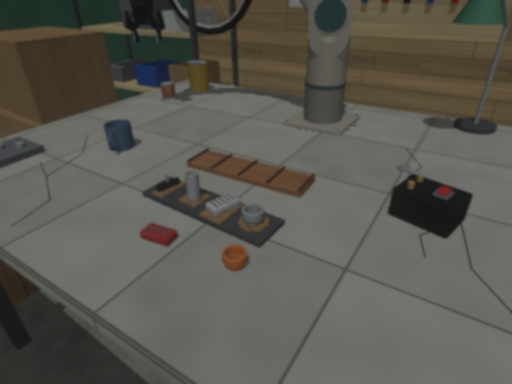

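The top picture shows the row from left to right: cup (250,184), reflector (290,188), post (333,187) and pad (370,192). The rack is nearer the robot, with corners at about (234,259) and (402,303). The orange and red decoys lie beyond the strip, and the battery box is at (97,290). Next I measure positions.

Run:
```python
from h import *
z=np.load('top1.npz');W=z['W'];p=z['p'].astype(int)
print(np.round(viewer.camera_model('top')['mtx'],1).tolist())
for n,(u,v) in dict(cup=(250,184),rackmid=(297,270),tile=(220,240),box=(110,300)).items(): print(n,np.round(W[v,u]))
def reg(n,u0,u1,v0,v1,zlo,zhi):
    w=W[v0:v1,u0:u1].reshape(-1,3); w=w[(w[:,2]>zlo)&(w[:,2]<zhi)]
    r=cv2.minAreaRect(w[:,:2].astype(np.float32))
    b=cv2.boxPoints(r)
    e=max([b[1]-b[0],b[2]-b[1]],key=np.linalg.norm)
    print(n,len(w),'ctr',np.round(r[0],1),'size',np.round(r[1],1),'long-axis deg',round(np.degrees(np.arctan2(e[1],e[0])),1),'z',np.round(np.percentile(w[:,2],[5,50,95]),1))
reg('rack',225,412,245,315,10,30)
reg('strip',222,395,160,220,7,14)
reg('stripall',222,395,160,220,7,100)
reg('cup',235,267,165,202,33,60)
reg('refl',270,308,165,212,27,60)
reg('post',315,350,170,215,55,100)
reg('pad',356,388,170,215,25,45)
```

```text
[[375.0, 0.0, 253.9], [0.0, 375.0, 195.6], [0.0, 0.0, 1.0]]
cup [646. 127.  17.]
rackmid [477.  31.  15.]
tile [533. 184.   1.]
box [418. 371.  66.]
rack 8065 ctr [458.8  -6.6] size [ 90.2 327.8] long-axis deg -87.9 z [13.5 15.7 20.6]
strip 3393 ctr [639.   10.1] size [329.5  91. ] long-axis deg 87.3 z [10.2 12.4 13.8]
stripall 7074 ctr [639.   10.1] size [329.5  91. ] long-axis deg 87.3 z [10.9 14.2 43.4]
cup 215 ctr [643.  127.2] size [42.4 41.2] long-axis deg 1.6 z [35.1 44.1 46. ]
refl 588 ctr [636.6  49.1] size [35.7 65.1] long-axis deg -17.5 z [31.3 34.6 36.9]
post 157 ctr [636.  -31.3] size [28.2 28.2] long-axis deg 20.2 z [57.4 73.3 77.7]
pad 200 ctr [ 633.9 -111.6] size [13.2 57.6] long-axis deg -16.2 z [27.6 32.4 34.6]
```

```bash
cat > plan.py <<'E'
# usage: plan.py "x,y,z,yawdeg,claw;..." : one call per waypoint, tracks the commanded pose in cmd.json
import sys,json,os,numpy as np
c=json.load(open('cmd.json')) if os.path.exists('cmd.json') else [175.8,-625.8,231.3,15.7]
for w in sys.argv[1].split(';'):
    x,y,z,yaw,claw=map(float,w.split(','))
    a=np.radians(c[3]); X=np.array([np.cos(a),np.sin(a),0]);Y=np.array([np.sin(a),-np.cos(a),0]);Z=np.array([0,0,-1.])
    D=np.array([x,y,z])-c[:3]; s=np.array([D@X,D@Y,D@Z])/10; r=c[3]-yaw
    rows=[]
    for k in range(1,6):
        q=np.round(s*k/5,1)+0.; rr=round(r*k/5)+0.
        rows+=[claw,*q,rr]
    print([float(f'{v:g}') for v in rows], 'dist/row',round(np.linalg.norm(D)/5,1))
    P=np.array(c[:3])+10*(q[0]*X+q[1]*Y+q[2]*Z); c=[*P.tolist(),c[3]-rr]
json.dump(c,open('cmd.json','w')); print(np.round(c,1))
E
python3 plan.py "286,-450,200,-17,60;401,-280,180,-17,60;516,-110,150,-17,60;637,49,110,-17,60"
```

```text
[60.0, 3.1, -2.8, 0.6, 7.0, 60.0, 6.1, -5.6, 1.3, 13.0, 60.0, 9.2, -8.4, 1.9, 20.0, 60.0, 12.3, -11.2, 2.5, 26.0, 60.0, 15.4, -13.9, 3.1, 33.0] dist/row 42.0
[60.0, 1.2, -3.9, 0.4, 0.0, 60.0, 2.3, -7.9, 0.8, 0.0, 60.0, 3.5, -11.8, 1.2, 0.0, 60.0, 4.7, -15.7, 1.6, 0.0, 60.0, 5.9, -19.7, 2.0, 0.0] dist/row 41.3
[60.0, 1.2, -3.9, 0.6, 0.0, 60.0, 2.4, -7.8, 1.2, 0.0, 60.0, 3.5, -11.8, 1.8, 0.0, 60.0, 4.7, -15.7, 2.4, 0.0, 60.0, 5.9, -19.6, 3.0, 0.0] dist/row 41.4
[60.0, 1.4, -3.8, 0.8, 0.0, 60.0, 2.7, -7.5, 1.6, 0.0, 60.0, 4.1, -11.3, 2.4, 0.0, 60.0, 5.5, -15.0, 3.2, 0.0, 60.0, 6.8, -18.8, 4.0, 0.0] dist/row 40.8
[636.8  49.1 110.3 -17.3]
```

Emit:
arm_command(series=[60, 3.1, -2.8, 0.6, 7, 60, 6.1, -5.6, 1.3, 13, 60, 9.2, -8.4, 1.9, 20, 60, 12.3, -11.2, 2.5, 26, 60, 15.4, -13.9, 3.1, 33])

```text
clock: 0.52
eef_pos: [286.0, -449.6, 200.0]
tool_rot: [-3.141, 0.0, -0.308]
force: [0.3, -0.0, 0.1]
width: 51.1
gripper_force: 0.0
```

Emit:
arm_command(series=[60, 1.2, -3.9, 0.4, 0, 60, 2.3, -7.9, 0.8, 0, 60, 3.5, -11.8, 1.2, 0, 60, 4.7, -15.7, 1.6, 0, 60, 5.9, -19.7, 2.0, 0])

```text
clock: 0.93
eef_pos: [401.1, -279.5, 180.3]
tool_rot: [-3.142, 0.0, -0.302]
force: [1.3, -0.5, -0.2]
width: 51.2
gripper_force: 0.0
```

Emit:
arm_command(series=[60, 1.2, -3.9, 0.6, 0, 60, 2.4, -7.8, 1.2, 0, 60, 3.5, -11.8, 1.8, 0, 60, 4.7, -15.7, 2.4, 0, 60, 5.9, -19.6, 3.0, 0])

```text
clock: 1.35
eef_pos: [515.7, -109.6, 150.1]
tool_rot: [3.142, 0.001, -0.302]
force: [1.0, -0.6, -0.5]
width: 51.4
gripper_force: 0.0
```

Emit:
arm_command(series=[60, 1.4, -3.8, 0.8, 0, 60, 2.7, -7.5, 1.6, 0, 60, 4.1, -11.3, 2.4, 0, 60, 5.5, -15.0, 3.2, 0, 60, 6.8, -18.8, 4.0, 0])

```text
clock: 1.77
eef_pos: [636.7, 49.2, 109.8]
tool_rot: [3.141, 0.0, -0.302]
force: [1.5, -0.1, 0.9]
width: 51.1
gripper_force: 0.0
```

Run:
```python
from h import *
s=monitor.read_state(); print(np.round(s['eef_pos'],1),np.round(s['tool_rot'],3),np.round(s['qpos'],2))
p,d,W=grab('wrist','w1.png')
m=(W[...,2]>29)&(W[...,2]<50)&(abs(W[...,1]-49)<33)&(abs(W[...,0]-637)<45)
w=W[m][:,:2].astype(np.float32); r=cv2.minAreaRect(w);print(r,m.sum())
```

```text
[636.7  49.2 109.8] [ 3.141  0.    -0.302] [-0.25  0.77  0.22  1.66 -0.22  0.74 -1.8 ]
((637.8604736328125, 47.63877868652344), (35.850799560546875, 65.14125061035156), 72.93983459472656) 4386
```

View pics/w1.png

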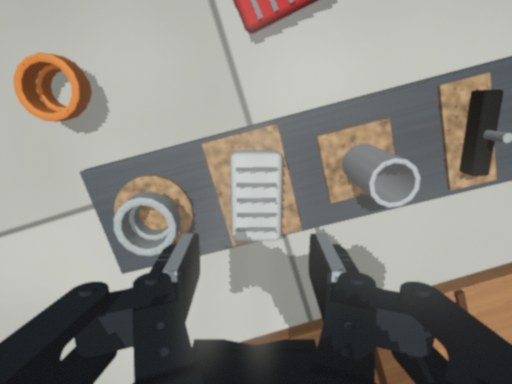

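```bash
python3 plan.py "636.8,49.1,20,-17,60;636.8,49.1,20,-17,0;636.8,49.1,110,-17,0;460.3,-46.6,110,2,0;460.3,-46.6,19.5,2,0;460.3,-46.6,19.5,2,57;460.3,-46.6,110,2,57"
```

```text
[60.0, 0.0, 0.0, 1.8, 0.0, 60.0, 0.0, 0.0, 3.6, 0.0, 60.0, 0.0, 0.0, 5.4, 0.0, 60.0, 0.0, 0.0, 7.2, 0.0, 60.0, 0.0, 0.0, 9.0, 0.0] dist/row 18.1
[0.0, 0.0, 0.0, 0.0, 0.0, 0.0, 0.0, 0.0, 0.0, 0.0, 0.0, 0.0, 0.0, 0.0, 0.0, 0.0, 0.0, 0.0, 0.0, 0.0, 0.0, 0.0, 0.0, 0.0, 0.0] dist/row 0.1
[0.0, 0.0, 0.0, -1.8, 0.0, 0.0, 0.0, 0.0, -3.6, 0.0, 0.0, 0.0, 0.0, -5.4, 0.0, 0.0, 0.0, 0.0, -7.2, 0.0, 0.0, 0.0, 0.0, -9.0, 0.0] dist/row 17.9
[0.0, -2.8, 2.9, 0.0, -4.0, 0.0, -5.6, 5.8, 0.0, -8.0, 0.0, -8.4, 8.6, 0.0, -12.0, 0.0, -11.2, 11.5, 0.0, -15.0, 0.0, -14.0, 14.4, 0.0, -19.0] dist/row 40.2
[0.0, 0.0, 0.0, 1.8, 0.0, 0.0, 0.0, 0.0, 3.6, 0.0, 0.0, 0.0, 0.0, 5.4, 0.0, 0.0, 0.0, 0.0, 7.3, 0.0, 0.0, 0.0, 0.0, 9.1, 0.0] dist/row 18.2
[57.0, 0.0, 0.0, 0.0, 0.0, 57.0, 0.0, 0.0, 0.0, 0.0, 57.0, 0.0, 0.0, 0.0, 0.0, 57.0, 0.0, 0.0, 0.0, 0.0, 57.0, 0.0, 0.0, 0.0, 0.0] dist/row 0.1
[57.0, 0.0, 0.0, -1.8, 0.0, 57.0, 0.0, 0.0, -3.6, 0.0, 57.0, 0.0, 0.0, -5.4, 0.0, 57.0, 0.0, 0.0, -7.3, 0.0, 57.0, 0.0, 0.0, -9.1, 0.0] dist/row 18.1
[460.3 -46.8 110.3   1.7]
```

The wrist picture shows the white reflector at (257,195), centred between the fingertips (185,260) and (325,260). It reads (637.9, 47.6), which agrees with the top camera.

Emit:
arm_command(series=[60, 0, 0, 1.8, 0, 60, 0, 0, 3.6, 0, 60, 0, 0, 5.4, 0, 60, 0, 0, 7.2, 0, 60, 0, 0, 9.0, 0])

```text
clock: 2.23
eef_pos: [635.5, 47.4, 19.4]
tool_rot: [3.141, 0.001, -0.302]
force: [-0.5, 0.4, 0.3]
width: 51.4
gripper_force: 0.0
```

Emit:
arm_command(series=[0, 0, 0, 0, 0, 0, 0, 0, 0, 0, 0, 0, 0, 0, 0, 0, 0, 0, 0, 0, 0, 0, 0, 0, 0])

```text
clock: 2.65
eef_pos: [636.9, 47.5, 21.9]
tool_rot: [-3.141, -0.002, -0.302]
force: [-0.5, -0.8, -0.5]
width: 34.8
gripper_force: 61.9
```

Emit:
arm_command(series=[0, 0, 0, -1.8, 0, 0, 0, 0, -3.6, 0, 0, 0, 0, -5.4, 0, 0, 0, 0, -7.2, 0, 0, 0, 0, -9.0, 0])

```text
clock: 3.07
eef_pos: [636.3, 47.6, 112.4]
tool_rot: [-3.141, -0.001, -0.302]
force: [0.6, -0.5, -1.3]
width: 34.7
gripper_force: 61.9
```

Emit:
arm_command(series=[0, -2.8, 2.9, 0, -4, 0, -5.6, 5.8, 0, -8, 0, -8.4, 8.6, 0, -12, 0, -11.2, 11.5, 0, -15, 0, -14.0, 14.4, 0, -19])

```text
clock: 3.48
eef_pos: [458.4, -48.9, 111.6]
tool_rot: [3.141, -0.002, 0.033]
force: [-0.2, -0.9, -0.4]
width: 34.4
gripper_force: 62.1
```

Emit:
arm_command(series=[0, 0, 0, 1.4, 0, 0, 0, 0, 2.8, 0, 0, 0, 0, 4.0, 0, 0, 0, 0, 4, 0, 0, 0, 0, 4, 0])

```text
clock: 3.9
eef_pos: [459.6, -48.4, 70.9]
tool_rot: [3.142, -0.0, 0.029]
force: [0.1, 0.0, -0.6]
width: 34.6
gripper_force: 62.0
```

Run:
```python
from h import *
s=monitor.read_state(); print(np.round(s['eef_pos'],1),np.round(s['tool_rot'],3),s['width'],s['force'])
p,d,W=grab('wrist','w2.png')
```

```text
[459.6 -48.4  70.9] [ 3.142 -0.     0.029] 34.60430531596562 [ 0.11237102  0.02118764 -0.60532033]
```

View pics/w2.png

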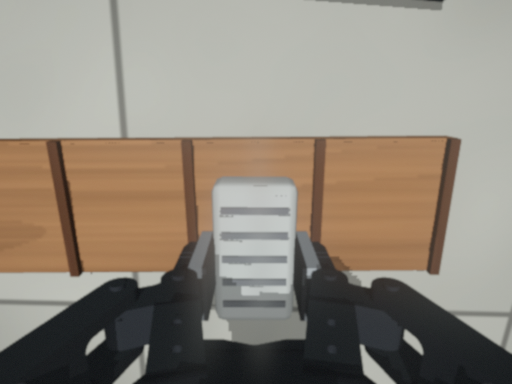

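The reflector is held at (255,248), midway between the battens at columns 190 and 320. I lower it 50 mm with a small correction in y.

Emit:
arm_command(series=[0, 0, -0.2, 1.5, 0, 0, 0, -0.2, 3.0, 0, 0, 0, -0.2, 4.2, 0, 0, 0, -0.2, 4.8, 0, 0, 0, -0.2, 5.0, 0])

```text
clock: 4.37
eef_pos: [460.1, -46.0, 21.1]
tool_rot: [-3.141, -0.001, 0.03]
force: [0.9, 0.2, -0.7]
width: 34.7
gripper_force: 62.0
```

Emit:
arm_command(series=[40, 0, 0, 0, 0, 55, 0, 0, 0, 0, 55, 0, 0, 0, 0, 55, 0, 0, 0, 0, 55, 0, 0, 0, 0])

```text
clock: 4.78
eef_pos: [459.8, -46.3, 21.1]
tool_rot: [-3.141, -0.001, 0.029]
force: [-0.6, -0.5, -0.4]
width: 46.6
gripper_force: 0.0
```

Emit:
arm_command(series=[55, 0, 0, -1, 0, 55, 0, 0, -3, 0, 55, 0, 0, -5, 0, 55, 0, 0, -7, 0, 55, 0, 0, -9, 0])

```text
clock: 5.2
eef_pos: [459.2, -46.5, 111.7]
tool_rot: [-3.142, 0.0, 0.029]
force: [0.3, -0.8, 0.4]
width: 46.9
gripper_force: 0.0
```

Run:
```python
from h import *
s=monitor.read_state(); print(np.round(s['eef_pos'],1),np.round(s['tool_rot'],3),s['width'],s['force'])
p,d,W=grab('wrist')
m=(W[...,2]>28)&(W[...,2]<50)&(abs(W[...,1]+46)<33)&(abs(W[...,0]-460)<45)
print(cv2.minAreaRect(W[m][:,:2].astype(np.float32)),np.median(W[m][:,2]))
```

```text
[459.2 -46.5 111.7] [-3.142  0.     0.029] 46.85604635974951 [ 0.32382565 -0.76263829  0.41388773]
((464.3257141113281, -45.851524353027344), (65.09404754638672, 35.862281799316406), 0.7291974425315857) 31.705866341165184
```

```bash
echo "[459.5,-46.3,111.5,1.7]">cmd.json; python3 plan.py "550,40,111,1.7,75;643,127.2,110,1.7,75;643,127.2,23,1.7,75;643,127.2,23,1.7,0;643,127.2,110,1.7,0;583,30,110,1.7,0;523,-50,110,1.7,0;463.2,-126.5,110,1.7,0;463.2,-126.5,24,1.7,0"
```

```text
[75.0, 1.9, -1.7, 0.0, 0.0, 75.0, 3.7, -3.3, 0.0, 0.0, 75.0, 5.6, -5.0, 0.0, 0.0, 75.0, 7.4, -6.7, 0.0, 0.0, 75.0, 9.3, -8.4, 0.0, 0.0] dist/row 25.0
[75.0, 1.9, -1.7, 0.0, 0.0, 75.0, 3.8, -3.4, 0.1, 0.0, 75.0, 5.7, -5.0, 0.1, 0.0, 75.0, 7.6, -6.7, 0.1, 0.0, 75.0, 9.6, -8.4, 0.2, 0.0] dist/row 25.4
[75.0, 0.0, 0.0, 1.7, 0.0, 75.0, 0.0, 0.0, 3.5, 0.0, 75.0, 0.0, 0.0, 5.2, 0.0, 75.0, 0.0, 0.0, 6.9, 0.0, 75.0, 0.0, 0.0, 8.6, 0.0] dist/row 17.3
[0.0, 0.0, 0.0, 0.0, 0.0, 0.0, 0.0, 0.0, 0.0, 0.0, 0.0, 0.0, 0.0, 0.0, 0.0, 0.0, 0.0, 0.0, 0.0, 0.0, 0.0, 0.0, 0.0, 0.0, 0.0] dist/row 0.1
[0.0, 0.0, 0.0, -1.7, 0.0, 0.0, 0.0, 0.0, -3.5, 0.0, 0.0, 0.0, 0.0, -5.2, 0.0, 0.0, 0.0, 0.0, -6.9, 0.0, 0.0, 0.0, 0.0, -8.6, 0.0] dist/row 17.3
[0.0, -1.3, 1.9, 0.0, 0.0, 0.0, -2.5, 3.8, 0.0, 0.0, 0.0, -3.8, 5.7, 0.0, 0.0, 0.0, -5.1, 7.6, 0.0, 0.0, 0.0, -6.3, 9.5, 0.0, 0.0] dist/row 22.9
[0.0, -1.3, 1.6, 0.0, 0.0, 0.0, -2.5, 3.1, 0.0, 0.0, 0.0, -3.8, 4.7, 0.0, 0.0, 0.0, -5.0, 6.3, 0.0, 0.0, 0.0, -6.3, 7.9, 0.0, 0.0] dist/row 20.1
[0.0, -1.2, 1.5, 0.0, 0.0, 0.0, -2.5, 3.0, 0.0, 0.0, 0.0, -3.7, 4.5, 0.0, 0.0, 0.0, -4.9, 5.9, 0.0, 0.0, 0.0, -6.2, 7.4, 0.0, 0.0] dist/row 19.3
[0.0, 0.0, 0.0, 1.7, 0.0, 0.0, 0.0, 0.0, 3.4, 0.0, 0.0, 0.0, 0.0, 5.1, 0.0, 0.0, 0.0, 0.0, 6.8, 0.0, 0.0, 0.0, 0.0, 8.6, 0.0] dist/row 17.1
[ 462.9 -126.2   23.5    1.7]
```

Emit:
arm_command(series=[75, 1.9, -1.7, 0, 0, 75, 3.7, -3.3, 0, 0, 75, 5.6, -5.0, 0, 0, 75, 7.4, -6.7, 0, 0, 75, 9.3, -8.4, 0, 0])

```text
clock: 5.67
eef_pos: [550.4, 41.2, 110.8]
tool_rot: [-3.142, 0.0, 0.029]
force: [0.2, -0.2, -0.5]
width: 64.3
gripper_force: 0.0
```

Emit:
arm_command(series=[75, 1.9, -1.7, 0, 0, 75, 3.8, -3.4, 0.1, 0, 75, 5.7, -5.0, 0.1, 0, 75, 7.6, -6.7, 0.1, 0, 75, 9.6, -8.4, 0.2, 0])

```text
clock: 6.08
eef_pos: [643.9, 127.9, 108.7]
tool_rot: [3.141, 0.0, 0.029]
force: [0.7, -0.1, 0.1]
width: 64.0
gripper_force: 0.0
```

Run:
```python
from h import *
s=monitor.read_state(); print(np.round(s['eef_pos'],1),np.round(s['tool_rot'],3),s['width'])
p,d,W=grab('wrist')
m=(W[...,2]>38)&(W[...,2]<50)&(abs(W[...,1]-127)<30)&(abs(W[...,0]-643)<30)
print(cv2.minEnclosingCircle(W[m][:,:2].astype(np.float32)),np.median(W[m][:,2]),m.sum())
```

```text
[643.9 127.9 108.7] [3.141 0.    0.029] 63.968345171778004
((644.359375, 126.21914672851562), 21.91252899169922) 42.33429039085566 1588
```

Over the cup, which reads (644.4, 126.2) with radius 21.9 and matches. I descend and grasp.

Emit:
arm_command(series=[75, 0, 0, 1.7, 0, 75, 0, 0, 3.5, 0, 75, 0, 0, 5.2, 0, 75, 0, 0, 6.9, 0, 75, 0, 0.1, 8.6, 0])

```text
clock: 6.55
eef_pos: [643.1, 126.2, 21.7]
tool_rot: [-3.141, 0.0, 0.029]
force: [1.2, 0.4, -0.6]
width: 63.7
gripper_force: 0.0
```

Emit:
arm_command(series=[40, 0, 0, 0, 0, 0, 0, 0, 0, 0, 0, 0, 0, 0, 0, 0, 0, 0, 0, 0, 0, 0, 0, 0, 0])

```text
clock: 6.97
eef_pos: [644.2, 126.4, 23.8]
tool_rot: [-3.141, -0.002, 0.029]
force: [0.8, 0.1, 0.0]
width: 41.5
gripper_force: 60.6
```

Emit:
arm_command(series=[0, 0, 0, -1.7, 0, 0, 0, 0, -3.5, 0, 0, 0, 0, -5.2, 0, 0, 0, 0, -6.9, 0, 0, 0, 0, -8.6, 0])

```text
clock: 7.38
eef_pos: [643.7, 126.3, 110.3]
tool_rot: [-3.141, -0.001, 0.029]
force: [-0.2, 0.5, -1.5]
width: 41.5
gripper_force: 60.8
```

Emit:
arm_command(series=[0, -1.3, 1.9, 0, 0, 0, -2.5, 3.8, 0, 0, 0, -3.8, 5.7, 0, 0, 0, -5.1, 7.6, 0, 0, 0, -6.3, 9.5, 0, 0])

```text
clock: 7.8
eef_pos: [582.8, 28.7, 109.5]
tool_rot: [-3.141, -0.001, 0.03]
force: [0.5, -0.3, -1.1]
width: 41.5
gripper_force: 60.8
```

Emit:
arm_command(series=[0, -1.3, 1.6, 0, 0, 0, -2.5, 3.1, 0, 0, 0, -3.8, 4.7, 0, 0, 0, -5.0, 6.3, 0, 0, 0, -6.3, 7.9, 0, 0])

```text
clock: 8.22
eef_pos: [522.6, -52.1, 109.5]
tool_rot: [3.141, -0.002, 0.03]
force: [-0.1, -0.5, -0.2]
width: 41.7
gripper_force: 60.8
```

Emit:
arm_command(series=[0, -1.2, 1.5, 0, 0, 0, -2.5, 3.0, 0, 0, 0, -3.7, 4.5, 0, 0, 0, -4.9, 5.9, 0, 0, 0, -6.2, 7.4, 0, 0])

```text
clock: 8.63
eef_pos: [463.0, -127.8, 109.4]
tool_rot: [3.141, -0.002, 0.03]
force: [0.2, -0.1, -0.1]
width: 41.4
gripper_force: 60.8
```

Emit:
arm_command(series=[0, 0, 0, 1.5, 0, 0, 0, 0, 3, 0, 0, 0, 0, 4, 0, 0, 0, 0, 4, 0, 0, 0, 0, 4, 0])

```text
clock: 9.05
eef_pos: [462.9, -127.1, 68.6]
tool_rot: [-3.141, 0.0, 0.03]
force: [-0.0, 0.1, -0.4]
width: 41.7
gripper_force: 60.8
```

Emit:
arm_command(series=[0, 0, 0, 1.5, 0, 0, 0, 0, 3.0, 0, 0, 0, 0, 4.0, 0, 0, 0, 0, 4.4, 0, 0, 0, 0, 4.6, 0])

```text
clock: 9.47
eef_pos: [462.9, -127.1, 22.4]
tool_rot: [-3.141, 0.0, 0.03]
force: [-0.6, -0.2, -1.2]
width: 41.6
gripper_force: 60.8
```

Emit:
arm_command(series=[50, 0, 0, 0, 0, 65, 0, 0, 0, 0, 65, 0, 0, 0, 0, 65, 0, 0, 0, 0, 65, 0, 0, 0, 0])

```text
clock: 9.88
eef_pos: [463.2, -127.3, 23.0]
tool_rot: [3.141, -0.001, 0.03]
force: [-0.4, 0.6, -0.2]
width: 55.6
gripper_force: 0.0
```

Emit:
arm_command(series=[65, 0, 0, -1, 0, 65, 0, 0, -3, 0, 65, 0, 0, -5, 0, 65, 0, 0, -7, 0, 65, 0, 0, -9, 0])

```text
clock: 10.3
eef_pos: [462.6, -127.2, 114.2]
tool_rot: [-3.141, -0.0, 0.029]
force: [0.3, 0.8, -0.9]
width: 55.7
gripper_force: 0.0
```

```bash
python3 - <<'E'
from h import *
s=monitor.read_state(); print(np.round(s['eef_pos'],1),np.round(s['tool_rot'],3),s['width'])
p,d,W=grab('wrist','w3.png')
m=(W[...,2]>36)&(W[...,2]<50)&(abs(W[...,1]+127)<30)&(abs(W[...,0]-463)<30)
print(cv2.minEnclosingCircle(W[m][:,:2].astype(np.float32)),np.median(W[m][:,2]),m.sum())
E
echo "[463,-127,113,1.7]">cmd.json; python3 plan.py "550,-80,115,1.7,60;636,-31.3,115,1.7,60;636,-31.3,32,1.7,60;636,-31.3,32,1.7,0;636,-31.3,122,1.7,0;546,1,122,1.7,0;457.3,33.4,122,1.7,0"
```

```text
[ 462.6 -127.2  114.2] [-3.141 -0.     0.029] 55.71646367868044
((465.48797607421875, -126.99472045898438), 22.03483009338379) 41.354531534406554 1534
[60.0, 1.8, -0.9, 0.0, 0.0, 60.0, 3.5, -1.8, -0.1, 0.0, 60.0, 5.3, -2.7, -0.1, 0.0, 60.0, 7.1, -3.6, -0.2, 0.0, 60.0, 8.8, -4.4, -0.2, 0.0] dist/row 19.8
[60.0, 1.8, -0.9, 0.0, 0.0, 60.0, 3.5, -1.9, 0.0, 0.0, 60.0, 5.3, -2.8, 0.0, 0.0, 60.0, 7.0, -3.7, 0.0, 0.0, 60.0, 8.8, -4.7, 0.0, 0.0] dist/row 19.9
[60.0, 0.0, 0.0, 1.7, 0.0, 60.0, 0.0, 0.0, 3.3, 0.0, 60.0, 0.0, 0.0, 5.0, 0.0, 60.0, 0.0, 0.0, 6.6, 0.0, 60.0, 0.0, 0.0, 8.3, 0.0] dist/row 16.6
[0.0, 0.0, 0.0, 0.0, 0.0, 0.0, 0.0, 0.0, 0.0, 0.0, 0.0, 0.0, 0.0, 0.0, 0.0, 0.0, 0.0, 0.0, 0.0, 0.0, 0.0, 0.0, 0.0, 0.0, 0.0] dist/row 0.1
[0.0, 0.0, 0.0, -1.8, 0.0, 0.0, 0.0, 0.0, -3.6, 0.0, 0.0, 0.0, 0.0, -5.4, 0.0, 0.0, 0.0, 0.0, -7.2, 0.0, 0.0, 0.0, 0.0, -9.0, 0.0] dist/row 18.0
[0.0, -1.8, -0.7, 0.0, 0.0, 0.0, -3.6, -1.4, 0.0, 0.0, 0.0, -5.4, -2.1, 0.0, 0.0, 0.0, -7.1, -2.8, 0.0, 0.0, 0.0, -8.9, -3.4, 0.0, 0.0] dist/row 19.1
[0.0, -1.8, -0.7, 0.0, 0.0, 0.0, -3.5, -1.4, 0.0, 0.0, 0.0, -5.3, -2.1, 0.0, 0.0, 0.0, -7.0, -2.8, 0.0, 0.0, 0.0, -8.8, -3.5, 0.0, 0.0] dist/row 19.0
[457.3  32.9 122.    1.7]
```

View pics/w3.png

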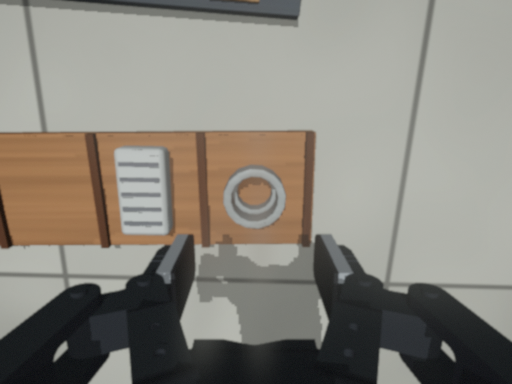

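The cup stands in the rightmost bay at (254,197), with the reflector beside it at (143,190). The post is next.

Emit:
arm_command(series=[60, 1.8, -0.9, 0, 0, 60, 3.5, -1.8, -0.1, 0, 60, 5.3, -2.7, -0.1, 0, 60, 7.1, -3.6, -0.2, 0, 60, 8.8, -4.4, -0.2, 0])

```text
clock: 10.77
eef_pos: [550.5, -79.8, 115.5]
tool_rot: [-3.141, -0.001, 0.03]
force: [0.0, 0.0, -0.2]
width: 51.0
gripper_force: 0.0
```

Emit:
arm_command(series=[60, 1.8, -0.9, 0, 0, 60, 3.5, -1.9, 0, 0, 60, 5.3, -2.8, 0, 0, 60, 7.0, -3.7, 0, 0, 60, 8.8, -4.7, 0, 0])

```text
clock: 11.18
eef_pos: [636.5, -30.7, 115.3]
tool_rot: [3.141, 0.0, 0.029]
force: [-0.2, -0.3, 0.2]
width: 51.5
gripper_force: 0.0
```

Run:
```python
from h import *
s=monitor.read_state(); print(np.round(s['eef_pos'],1),np.round(s['tool_rot'],3),s['width'])
p,d,W=grab('wrist')
m=(W[...,2]>71)&(W[...,2]<82)&(abs(W[...,1]+31)<24)&(abs(W[...,0]-636)<24)
print(cv2.minEnclosingCircle(W[m][:,:2].astype(np.float32)),np.median(W[m][:,2]),m.sum())
```

```text
[636.5 -30.7 115.3] [3.141 0.    0.029] 51.46981184677143
((636.6535034179688, -32.75446319580078), 14.495132446289062) 74.44196445201753 745
```

Emit:
arm_command(series=[60, 0, 0.1, 1.7, 0, 60, 0, 0.1, 3.3, 0, 60, 0, 0.1, 5.0, 0, 60, 0, 0.1, 6.6, 0, 60, 0, 0.1, 8.3, 0])

```text
clock: 11.65
eef_pos: [636.1, -32.0, 31.6]
tool_rot: [3.142, -0.0, 0.03]
force: [0.0, -0.3, -0.5]
width: 51.3
gripper_force: 0.0
```

Emit:
arm_command(series=[30, 0, 0, 0, 0, 0, 0, 0, 0, 0, 0, 0, 0, 0, 0, 0, 0, 0, 0, 0, 0, 0, 0, 0, 0])

```text
clock: 12.07
eef_pos: [636.8, -32.1, 32.8]
tool_rot: [3.141, -0.002, 0.029]
force: [1.0, 0.4, -1.3]
width: 27.4
gripper_force: 59.0
```

Emit:
arm_command(series=[0, 0, 0, -1.8, 0, 0, 0, 0, -3.6, 0, 0, 0, 0, -5.4, 0, 0, 0, 0, -7.2, 0, 0, 0, 0, -9.0, 0])

```text
clock: 12.48
eef_pos: [636.3, -32.1, 123.2]
tool_rot: [3.142, -0.001, 0.029]
force: [0.9, -0.2, -0.8]
width: 27.6
gripper_force: 59.1
```

Emit:
arm_command(series=[0, -1.8, -0.7, 0, 0, 0, -3.6, -1.4, 0, 0, 0, -5.4, -2.1, 0, 0, 0, -7.1, -2.8, 0, 0, 0, -8.9, -3.5, 0, 0])

```text
clock: 12.9
eef_pos: [545.7, 0.6, 122.5]
tool_rot: [-3.141, -0.002, 0.029]
force: [-0.8, 0.6, 0.2]
width: 28.0
gripper_force: 59.1
```

Emit:
arm_command(series=[0, -1.8, -0.7, 0, 0, 0, -3.5, -1.4, 0, 0, 0, -5.3, -2.1, 0, 0, 0, -7.0, -2.8, 0, 0, 0, -8.9, -3.6, 0, 0])

```text
clock: 13.32
eef_pos: [456.1, 33.8, 122.4]
tool_rot: [-3.141, -0.002, 0.029]
force: [0.3, 1.2, 0.0]
width: 27.6
gripper_force: 59.1
```

Emit:
arm_command(series=[0, 0, 0, 1.7, 0, 0, 0, 0, 3.4, 0, 0, 0, 0, 4.6, 0, 0, 0, 0, 5, 0, 0, 0, 0, 5, 0])

```text
clock: 13.73
eef_pos: [456.0, 33.5, 71.4]
tool_rot: [-3.141, 0.001, 0.029]
force: [-0.9, -0.2, -0.8]
width: 27.8
gripper_force: 59.1
```

Emit:
arm_command(series=[0, 0.1, 0, 1.5, 0, 0, 0.1, 0, 3.0, 0, 0, 0.1, 0, 3.7, 0, 0, 0.1, 0, 3.9, 0, 0, 0.1, 0, 4.0, 0])

```text
clock: 14.15
eef_pos: [457.3, 33.6, 31.9]
tool_rot: [-3.142, -0.0, 0.029]
force: [0.8, -0.0, -1.0]
width: 27.7
gripper_force: 59.1
```

Emit:
arm_command(series=[40, 0, 0, 0, 0, 55, 0, 0, 0, 0, 55, 0, 0, 0, 0, 55, 0, 0, 0, 0, 55, 0, 0, 0, 0])

```text
clock: 14.57
eef_pos: [457.3, 33.8, 31.9]
tool_rot: [-3.142, -0.001, 0.03]
force: [0.4, -0.2, 0.3]
width: 47.0
gripper_force: 0.0
```

Emit:
arm_command(series=[55, 0, 0, -1, 0, 55, 0, 0, -3, 0, 55, 0, 0, -5, 0, 55, 0, 0, -7, 0, 55, 0, 0, -9, 0])

```text
clock: 14.98
eef_pos: [456.8, 33.7, 122.6]
tool_rot: [-3.142, 0.0, 0.029]
force: [0.6, 0.8, -0.3]
width: 46.9
gripper_force: 0.0
```

```bash
python3 - <<'E'
from h import *
s=monitor.read_state(); print(np.round(s['eef_pos'],1),np.round(s['tool_rot'],3),s['width'])
p,d,W=grab('wrist')
m=(W[...,2]>70)&(W[...,2]<82)&(abs(W[...,1]-33)<24)&(abs(W[...,0]-457)<24)
print(cv2.minEnclosingCircle(W[m][:,:2].astype(np.float32)),np.median(W[m][:,2]),m.sum())
E
echo "[457,33.5,121.5,1.7]">cmd.json; python3 plan.py "550,-40,121,-7,55;633.9,-111.6,112,-16.3,55;633.9,-111.6,20,-16.3,55"
```

```text
[456.8  33.7 122.6] [-3.142  0.     0.029] 46.936660198565775
((459.0846252441406, 33.47625732421875), 14.437760353088379) 73.42917021392893 686
[55.0, 1.8, 1.5, 0.0, 2.0, 55.0, 3.6, 3.0, 0.0, 3.0, 55.0, 5.4, 4.6, 0.0, 5.0, 55.0, 7.3, 6.1, 0.0, 7.0, 55.0, 9.1, 7.6, 0.0, 9.0] dist/row 23.7
[55.0, 1.8, 1.2, 0.2, 2.0, 55.0, 3.7, 2.4, 0.4, 4.0, 55.0, 5.5, 3.6, 0.6, 5.0, 55.0, 7.4, 4.8, 0.8, 7.0, 55.0, 9.2, 6.1, 1.0, 9.0] dist/row 22.1
[55.0, 0.0, 0.0, 1.8, 0.0, 55.0, 0.0, 0.0, 3.7, 0.0, 55.0, 0.0, 0.0, 5.5, 0.0, 55.0, 0.0, 0.0, 7.3, 0.0, 55.0, 0.0, 0.0, 9.2, 0.0] dist/row 18.3
[ 633.7 -112.    19.5  -16.3]
```

The post stands at (459.1, 33.5), as wanted. The pad is next.

Emit:
arm_command(series=[55, 1.8, 1.5, 0, 2, 55, 3.6, 3.0, 0, 3, 55, 5.4, 4.6, 0, 5, 55, 7.3, 6.1, 0, 7, 55, 9.1, 7.6, 0, 9])

```text
clock: 15.45
eef_pos: [551.2, -40.2, 121.7]
tool_rot: [-3.141, -0.0, -0.129]
force: [0.2, 0.8, -0.3]
width: 47.2
gripper_force: 0.0
```

Emit:
arm_command(series=[55, 1.8, 1.2, 0.2, 2, 55, 3.7, 2.4, 0.4, 4, 55, 5.5, 3.6, 0.6, 5, 55, 7.4, 4.8, 0.8, 7, 55, 9.2, 6.1, 1.0, 9])

```text
clock: 15.87
eef_pos: [634.5, -112.1, 111.2]
tool_rot: [-3.141, 0.0, -0.286]
force: [1.5, -0.0, -0.3]
width: 47.2
gripper_force: 0.0
```

Run:
```python
from h import *
s=monitor.read_state(); print(np.round(s['eef_pos'],1),np.round(s['tool_rot'],3),s['width'])
p,d,W=grab('wrist')
m=(W[...,2]>26)&(W[...,2]<36)&(abs(W[...,1]+112)<30)&(abs(W[...,0]-634)<40)
print(cv2.minAreaRect(W[m][:,:2].astype(np.float32)),np.median(W[m][:,2]),m.sum())
```

```text
[ 634.5 -112.1  111.2] [-3.141  0.    -0.286] 47.17017889833892
((635.0934448242188, -113.8276596069336), (12.926095008850098, 57.45106506347656), 74.1476821899414) 30.53870040672938 1306
```

Emit:
arm_command(series=[55, 0, 0.1, 1.8, 0, 55, 0, 0.1, 3.7, 0, 55, 0, 0.1, 5.5, 0, 55, 0, 0.1, 7.3, 0, 55, 0, 0.1, 9.1, 0])

```text
clock: 16.33
eef_pos: [633.1, -112.5, 19.6]
tool_rot: [-3.141, 0.0, -0.285]
force: [-1.0, 0.6, 0.2]
width: 46.9
gripper_force: 0.0
```

Emit:
arm_command(series=[20, 0, 0, 0, 0, 0, 0, 0, 0, 0, 0, 0, 0, 0, 0, 0, 0, 0, 0, 0, 0, 0, 0, 0, 0])

```text
clock: 16.75
eef_pos: [634.3, -112.9, 21.9]
tool_rot: [-3.141, -0.002, -0.285]
force: [0.1, -0.7, -0.3]
width: 11.1
gripper_force: 61.7
```

Emit:
arm_command(series=[0, 0, 0, 0, 0, 0, 0, 0, -1, 0, 0, 0, 0, -3, 0, 0, 0, 0, -6, 0, 0, 0, 0, -9.5, 0])

```text
clock: 17.17
eef_pos: [632.3, -112.5, 116.0]
tool_rot: [3.141, 0.003, -0.285]
force: [0.9, 0.1, 0.1]
width: 11.0
gripper_force: 61.7
```

```bash
echo "[634.5,-113,115.5,-16.4]">cmd.json; python3 plan.py "574,-40,115.5,-16.4,0;514,40,115.5,-7,0;454.4,113.3,115.5,1.7,0"
```

```text
[0.0, -1.6, -1.1, 0.0, 0.0, 0.0, -3.1, -2.1, 0.0, 0.0, 0.0, -4.7, -3.2, 0.0, 0.0, 0.0, -6.3, -4.2, 0.0, 0.0, 0.0, -7.9, -5.3, 0.0, 0.0] dist/row 19.0
[0.0, -1.6, -1.2, 0.0, -2.0, 0.0, -3.2, -2.4, 0.0, -4.0, 0.0, -4.8, -3.6, 0.0, -6.0, 0.0, -6.4, -4.8, 0.0, -8.0, 0.0, -8.0, -6.0, 0.0, -9.0] dist/row 19.9
[0.0, -1.4, -1.3, 0.0, -2.0, 0.0, -2.7, -2.6, 0.0, -4.0, 0.0, -4.1, -3.9, 0.0, -5.0, 0.0, -5.5, -5.2, 0.0, -7.0, 0.0, -6.8, -6.5, 0.0, -9.0] dist/row 18.8
[454.8 113.5 115.5   1.6]
```

Emit:
arm_command(series=[0, -1.6, -1.1, 0, 0, 0, -3.1, -2.1, 0, 0, 0, -4.7, -3.2, 0, 0, 0, -6.3, -4.2, 0, 0, 0, -7.9, -5.3, 0, 0])

```text
clock: 17.58
eef_pos: [572.2, -39.2, 116.7]
tool_rot: [-3.141, -0.001, -0.285]
force: [-0.2, 0.3, 0.1]
width: 11.1
gripper_force: 61.8
```

Emit:
arm_command(series=[0, -1.6, -1.2, 0, -2, 0, -3.2, -2.4, 0, -4, 0, -4.8, -3.6, 0, -6, 0, -6.4, -4.8, 0, -8, 0, -8.0, -6.0, 0, -9])

```text
clock: 18.0
eef_pos: [512.4, 41.1, 116.6]
tool_rot: [-3.141, -0.001, -0.126]
force: [-0.4, 0.0, -1.1]
width: 10.5
gripper_force: 61.8
```

Emit:
arm_command(series=[0, -1.4, -1.3, 0, -2, 0, -2.7, -2.6, 0, -4, 0, -4.1, -3.9, 0, -5, 0, -5.5, -5.2, 0, -7, 0, -6.8, -6.5, 0, -9])

```text
clock: 18.42
eef_pos: [453.1, 114.2, 116.5]
tool_rot: [-3.141, -0.001, 0.031]
force: [0.3, 0.1, -1.1]
width: 11.2
gripper_force: 61.8
```

Emit:
arm_command(series=[0, 0, 0, 1.7, 0, 0, 0, 0, 3.4, 0, 0, 0, 0, 4.6, 0, 0, 0, 0, 5, 0, 0, 0, 0, 5, 0])

```text
clock: 18.83
eef_pos: [453.4, 113.3, 65.5]
tool_rot: [-3.142, 0.001, 0.029]
force: [-0.0, -0.1, -0.7]
width: 10.8
gripper_force: 61.8
```

Run:
```python
from h import *
s=monitor.read_state(); print(np.round(s['eef_pos'],1),np.round(s['tool_rot'],3),s['width'])
grab('wrist','w4.png')
```

```text
[453.4 113.3  65.5] [-3.142e+00  1.000e-03  2.900e-02] 10.815571900635542
```

View pics/w4.png

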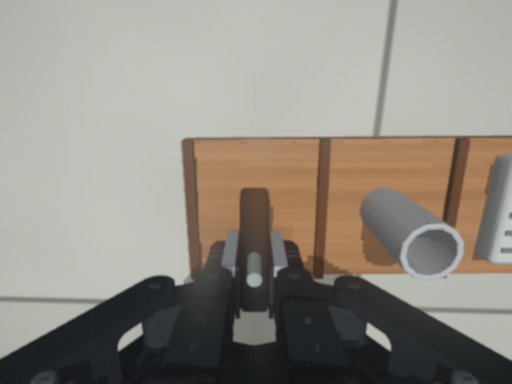

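The pad hangs level at (254,250), centred in the leftmost bay between the battens at columns 190 and 322. The post is upright beside it. I lower the pad.

Emit:
arm_command(series=[0, 0.1, 0, 1.5, 0, 0, 0.1, 0, 3.0, 0, 0, 0.1, 0, 4.0, 0, 0, 0.1, 0, 4.4, 0, 0, 0.1, 0, 4.5, 0])

```text
clock: 19.3
eef_pos: [454.4, 113.3, 20.4]
tool_rot: [3.142, 0.0, 0.029]
force: [-1.6, -0.1, 0.5]
width: 10.9
gripper_force: 61.8
```

Emit:
arm_command(series=[20, 0, 0, 0, 0, 35, 0, 0, 0, 0, 35, 0, 0, 0, 0, 35, 0, 0, 0, 0, 35, 0, 0, 0, 0])

```text
clock: 19.72
eef_pos: [454.7, 113.6, 21.0]
tool_rot: [-3.141, -0.001, 0.03]
force: [-0.3, 0.1, -0.6]
width: 29.9
gripper_force: 0.0
```

Emit:
arm_command(series=[35, 0, 0, -1, 0, 35, 0, 0, -3, 0, 35, 0, 0, -6, 0, 35, 0, 0, -9, 0, 35, 0, 0, -12, 0])

```text
clock: 20.13
eef_pos: [453.9, 113.3, 141.9]
tool_rot: [3.141, 0.001, 0.029]
force: [-0.1, 0.3, -0.6]
width: 29.8
gripper_force: 0.0
```

Emit:
arm_command(series=[35, 3, 0, -1, 0, 35, 6, 0, -2, 0, 35, 9, 0, -3, 0, 35, 12, 0, -4, 0, 35, 15, 0, -5, 0])

```text
clock: 20.55
eef_pos: [605.4, 118.2, 191.5]
tool_rot: [-3.141, -0.0, 0.03]
force: [0.4, 0.1, 0.0]
width: 29.6
gripper_force: 0.0
```

Emit:
arm_command(series=[35, 3, 0, -1, 0, 35, 6, 0, -2, 0, 35, 9, 0, -3, 0, 35, 12, 0, -4, 0, 35, 12, 0, -4, 0])

```text
clock: 20.97
eef_pos: [730.0, 121.0, 232.2]
tool_rot: [3.14, -0.008, 0.03]
force: [-0.0, 0.3, 0.5]
width: 29.7
gripper_force: 0.0
```

Run:
```python
from h import *
s=monitor.read_state(); print(np.round(s['eef_pos'],1),s['clock'])
p,d,W=grab('top','top2.png')
def reg(n,u0,u1,v0,v1,zlo,zhi):
    w=W[v0:v1,u0:u1].reshape(-1,3); w=w[(w[:,2]>zlo)&(w[:,2]<zhi)]
    if len(w)==0: print(n,'none');return
    r=cv2.minAreaRect(w[:,:2].astype(np.float32)); q=np.array(r[0])-[458.8,-6.6]; a=np.radians(2.1)
    print(n,len(w),np.round(r[0],1),np.round(r[1],1),'in rack x,y',np.round([q@[np.cos(a),np.sin(a)],q@[-np.sin(a),np.cos(a)]],1),np.round(np.percentile(w[:,2],[50,95]),1))
reg('pad',238,275,250,315,25,45)
reg('post',278,320,250,315,55,100)
reg('refl',318,360,250,315,26,60)
reg('cup',360,402,250,315,30,60)
```

```text
[730.  121.  232.2] 20.9667
pad none
post 54 [458.6  27.2] [10.9 27.8] in rack x,y [ 1.  33.8] [74.3 76.8]
refl 685 [463.1 -44.3] [65.6 36.1] in rack x,y [  2.9 -37.9] [33.4 35.8]
cup 287 [ 464.7 -125. ] [43.2 42.3] in rack x,y [   1.5 -118.6] [42.3 44.9]
```

View pics/top2.png

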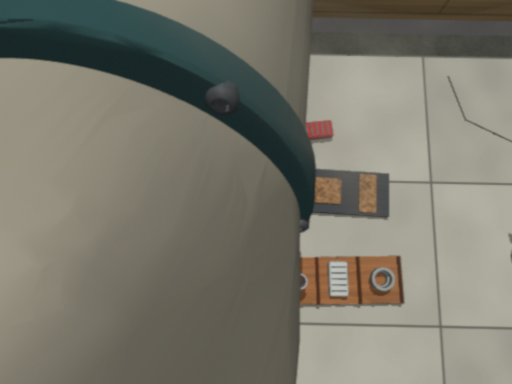

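The arm hides the left bays. The reflector (338,279) and cup (382,280) are in place. I swing the arm to the right for a clear view.

Emit:
arm_command(series=[35, -0.6, 4, 0, 0, 35, -1.2, 8, 0, 0, 35, -1.8, 12, 0, 0, 35, -2.4, 16, 0, 0, 35, -3, 20, 0, 0])

```text
clock: 21.43
eef_pos: [698.0, -80.4, 230.1]
tool_rot: [-3.141, 0.002, 0.03]
force: [0.2, 0.8, -0.2]
width: 30.0
gripper_force: 0.0
```

Emit:
arm_command(series=[35, -1, 3.8, 0, 0, 35, -2, 7.6, 0, 0, 35, -3, 11.4, 0, 0, 35, -4, 15.2, 0, 0, 35, -5, 19, 0, 0])

```text
clock: 21.85
eef_pos: [653.7, -271.3, 230.2]
tool_rot: [-3.14, 0.002, 0.029]
force: [1.0, 0.2, 1.0]
width: 30.4
gripper_force: 0.0
```

Emit:
arm_command(series=[35, -1, 3.8, 0, 0, 35, -2, 7.6, 0, 0, 35, -3, 11.4, 0, 0, 35, -4, 15.2, 0, 0, 35, -4, 15.2, 0, 0])

```text
clock: 22.27
eef_pos: [612.3, -434.3, 230.2]
tool_rot: [3.135, 0.006, 0.017]
force: [-3.3, -2.4, 0.3]
width: 30.3
gripper_force: 0.0
```

Run:
```python
from h import *
s=monitor.read_state(); print(np.round(s['eef_pos'],1),s['clock'])
p,d,W=grab('top','top3.png')
def reg(n,u0,u1,v0,v1,zlo,zhi):
    w=W[v0:v1,u0:u1].reshape(-1,3); w=w[(w[:,2]>zlo)&(w[:,2]<zhi)]
    if len(w)==0: print(n,'none');return
    r=cv2.minAreaRect(w[:,:2].astype(np.float32)); q=np.array(r[0])-[458.8,-6.6]; a=np.radians(2.1)
    print(n,len(w),np.round(r[0],1),np.round(r[1],1),'in rack x,y',np.round([q@[np.cos(a),np.sin(a)],q@[-np.sin(a),np.cos(a)]],1),np.round(np.percentile(w[:,2],[50,95]),1))
reg('pad',238,275,250,315,26,45)
reg('post',278,320,250,315,55,100)
reg('refl',318,360,250,315,26,60)
reg('cup',360,402,250,315,30,60)
```

```text
[ 612.3 -434.3  230.2] 22.2667
pad 208 [455.  114.4] [55.7 11.5] in rack x,y [  0.7 121.1] [31.4 33.3]
post 116 [458.6  35.5] [27.9 27.3] in rack x,y [ 1.3 42.1] [75.  77.3]
refl 682 [463.1 -44.3] [65.1 36.5] in rack x,y [  2.9 -37.9] [33.4 35.6]
cup 290 [ 464.9 -124.9] [42.7 42.5] in rack x,y [   1.8 -118.4] [42.4 45.2]
```

View pics/top3.png

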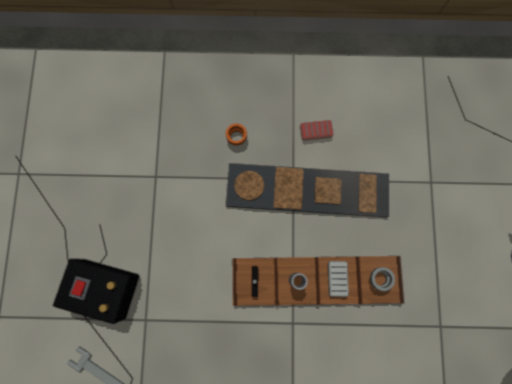

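All four parts are within 3 mm of their bay centres: pad (255,281), post (300,282), reflector (338,279) and cup (382,280). The battery box and both decoys have not moved. I hand the job in.

```bash
python3 -c "
from cell import workorder
print(workorder.finish_job())"
```

```text
the job is handed in; nothing more can be done
None
```

The job is handed in at about 22 s of the 93 s: in the last top picture pad, post, reflector and cup lie left to right in the rack, each within about 3 mm of its bay centre, and the battery box looks unmoved; no verdict was returned.

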